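Put the seasonings back in order on the two-step rack

ROBOT

A 6-joint arm with a two-finger parallel gripper is mounted at the origin on a cart in front of the work surface, level with it; the furniture and walls round the work are solid. World frame = base frame: x ahead of the robot, y to its left, z up, the work surface at z = 0. Lengths are in m, angles in rad, forces in N, time in s.
With the tool pointing down it reaches from about 0.35 to 0.975 m from the base axis. Payload 4.9 kg.
Tool frame: the origin (TCP) lies midway between the tips of the shut fingers; the grasp point (between the pads) lies 19 mm behind it; z points along the fingers, y is the line along which they close (so a half turn about z gives the same grasp; the last joint's range is limited). The gripper opens to 85 mm and grips with 20 to 120 N. Pads are 22 mm wide; open, the fingers measure 114 mm over their backs; the gripper's body (76 mm by 85 mm) begins 54 mm behind the grasp point. The pads swing forward as they close: fully open they stand 13 mm farther back than shut.
Start: joints at [1.058, 0.053, 1.613, -0, 1.476, -0.119], TCP at [0.24, 0.577, 0.203] pointing down, gripper open.
Joint ranges: [-3.01, 3.01], [-1.01, 2.22], [0.06, 2.58], [-1.02, 4.17], [0.09, 2.62], [-3.14, 3.14]. Speed limits (rad/s): [2.57, 2.57, 3.14, 3.14, 3.14, 3.14].

INTERFACE

Orientations are given as a unit quaternion [w, x, y, z].
In Python, from plant import manip gives the robot as it stands.
- The arm moves only by the tool move_arm, never from a script. Its argument "increments" is one flat list of numbers, 5 for each row, row after row: the shift along the tool's x, y, z in mm, then the turn about the tool's z in rad, then the opening, from 0 (shut) to 1 (fully open). In form: [tx, ty, tz, spin, jaw, tx, ty, tz, spin, jaw, ...]. A call has 1 to 8 rows; each row shifts and turns the commanded pose from where the row before left it, along the tool's axes as they then stand; what a row does not reach is not made up. A row lasts 1/12 s, in which the tool goes at most 41.7 mm and 7.16 degrees, less where a joint would pass 70% of its speed; a pose out of reach is approached as far as the arm can. A call with a gripper value outside its range is refused whole. The fingers move at their own pace and stop on an object; the grip force is fixed at half the most. Time passes only in rows, so rows that do not move let the fingers close. It gives the time, the measured TCP pose, the force, the opening and the grip force at its end, in the units of the state.
- manip.state(): the state, without advancing time (a new reading comes with each control period).
- manip.grab_frame(name): name is "scene" or "top"; returns a dict with "image" (420x560x3 uint8, blue, green, red), "fov_y" (degrees; the focal length in pixels is half the picture's height over the tangent of half this angle, whatever the lens; pixels are square), "cx", "cy" (the principal point, pixels), "k1" (the pictures are not rectified: a ray, as slopes to the right and down, at radius r is drawn at 1 + k1 r^2 times it, then the intrinsics apply), "eye" and "rotation" of the camera in the world. Camera axes: x right, y down, z forward; pixel columns grow to the right and rows downward; lengths in m; the calibration is good to about 2 mm. A picture is of the moment at which its call begins. There is no depth.
- manip.job_done(): hands the job in; it is judged then, once.
The state is a dict: "time": time; "joint_pos": joint angles; "joint_vel": joint speeds; "joint_efforts": joint torques, N m; "tool_pos": TCP position; "tool_rot": TCP orientation; "contact_force": force on the tool from outside, world axes, zero at the start; "ft_torque": the same for the moment, N m; "gripper_width": opening from 0.0 (shut) to 1.0 (fully open); "grasp_force": force on a finger pad.
Only numpy, scipy, OpenCV 4.12 (cv2) and the standard library are available. Lean on these libraries where they do the work, as an engineer would, in place of code of your own. Each camera call takes 0.05 s, during which the arm holds its last target. There are 200 camera calls.

TASK

Cooking is over: put the seasonings left beside the hob back on the two-step wooden rack, around the white canister and the dark jar that already stand on its upper step (do not shift those two). Stand the wooden pepper mill on the upper step between the canister and the dark jar without touching either, the salt shaker on the lower step straight in front of the canister, the green-capped spice jar on the lower step straight in front of the dark jar, and the garlic on the lower step between the shaker and the spice jar. Each must stand upright on its step behind the rail (the garlic may lie as it likes).

Things in the scene. Friction and masses are not known exactly. Their poses are not given: they have to be found in the camera images.
- rack: Fixed two-step rack of pale wood with steel rails on the worktop (z = 0), 294 long (y) x 180 deep (x) x 74 high. Origin: centre of its underside; +x to its back (away from the robot), +y to its left end, z up. Wall cabinets behind it hang from 580 above the worktop, the cooker hood at its left from 670: lift things only a little. Steps 270 long inside; end cheeks rise to 42 (front) and 74 (back).
- rack_lower (a point): Centre of the lower (front) step's top, 46.5 in front of the rack's origin and 18 above the worktop; axes as the rack's. The step is 69 deep, between a 6 mm steel rail in front (its top 19 above the step) and the upper step's riser behind.
- rack_upper (a point): Centre of the upper (back) step's top, 37.5 behind the rack's origin and 50 above the worktop; axes as the rack's. The step is 81 deep between its front and back steel rails (tops 19 above the step).
- canister: White ceramic canister with a white knobbed lid, 70 diameter x 105 high, loose (about 0.35 kg), already standing on the upper step, either left or right, about 88 from the middle of the rack. Origin at the centre of its underside, z up; at the start its x and y axes are parallel to the rack's. Not to be moved.
- dark_jar: Glass storage jar of dark beans with a black screw lid, 67 diameter x 130 high, loose (about 0.4 kg), already standing on the upper step at the other side, about 88 from the middle. Origin at the centre of its underside, z up; at the start its x and y axes are parallel to the rack's. Not to be moved.
- pepper_mill: Brown turned-wood pepper mill, 170 high, 0.18 kg, standing on the worktop. Body 58 diameter at its widest up to z = 122, above it a round head 49 diameter from z = 123 to 159 (grasp it here; the head does not turn) and a small finial to 170. Origin at the centre of its underside, z up.
- salt_shaker: Small clear salt shaker, white with salt, with a pale rounded, perforated cap, 90 high, 0.1 kg, standing on the worktop. Body 44 diameter up to z = 74, cap 34 diameter above. Origin at the centre of its underside, z up.
- spice_jar: Slim glass spice jar with a green cap, 46 diameter x 106 high (cap from z = 85 up, 45 diameter), 0.11 kg, standing on the worktop. Origin at the centre of its underside, z up.
- garlic: Garlic bulb, off-white, 60 x 57 x 58 high, widest about 25 above its underside, 0.04 kg, sitting on the worktop. Origin at the centre of its underside, z up.

How it is judged:
At the end, for the whole second after the job is handed in: Mill on the upper step, axis 66-122 mm from the canister's and 64-122 mm from the jar's; shaker and spice jar on the lower step, within 25 mm sideways of canister and dark jar; garlic on the lower step, under 135 mm from both; all jars and mills upright within 0.15 rad, at rest (height (world z) of pepper_mill between 0.045 and 0.056 m and angle between each of pepper_mill, salt_shaker, spice_jar, canister, dark_jar's own z axis and vertical below 0.15 rad and height (world z) of salt_shaker between 0.013 and 0.024 m and height (world z) of spice_jar between 0.013 and 0.024 m and height (world z) of canister between 0.045 and 0.056 m and height (world z) of dark_jar between 0.045 and 0.056 m and height (world z) of garlic between 0.008 and 0.042 m and x of garlic in the frame of rack between -0.085 and -0.008 m and x of salt_shaker in the frame of rack between -0.075 and -0.018 m and x of spice_jar in the frame of rack between -0.075 and -0.018 m and x of pepper_mill in the frame of rack between 0.01 and 0.065 m and y of salt_shaker in the frame of canister between -0.025 and 0.025 m and horizontal distance between salt_shaker and canister below 0.12 m and y of spice_jar in the frame of dark_jar between -0.025 and 0.025 m and horizontal distance between spice_jar and dark_jar below 0.12 m and horizontal distance between pepper_mill and canister between 0.066 and 0.122 m and horizontal distance between pepper_mill and dark_jar between 0.064 and 0.122 m and horizontal distance between garlic and salt_shaker below 0.135 m and horizontal distance between garlic and spice_jar below 0.135 m and linear speed of each of pepper_mill, salt_shaker, spice_jar, garlic, canister, dark_jar below 0.02 m/s); the robot touches nothing.
It fails at once if the canister or the dark jar is shifted by more than 15 mm (distance of any of canister, dark_jar from where it was at the start of the episode above 0.015 m).
It also fails if it takes over 122 s, if anything falls off the work surface, if the arm or the gripper's body presses on something with over 40 N, if the wrist force passes 120 N, or if a joint passes its speed limit or range.

## Working session

There is one attempt and no reset: what is moved stays moved. The work goes in short steps, Python scripts to look and compute and a tool call to move; the robot and the scene stay as the last step left them, time stands still between calls to the robot, and variables do not carry over. Pictures are saved under pics/ and viewed, at most 17 in all, crops included, and the job is handed in when it is done.

Besides the shell and the picture viewer there is one more tool, called after "Emit:" in YAML: its name, and indented under it one key for each argument. move_arm: Moves the arm, as the interface text tells. Its arguments: {"type":"object","properties":{"increments":{"type":"array"}},"required":["increments"]}

```bash
mkdir -p pics; ls; cat > h.py <<'E'
import numpy as np, cv2
from plant import manip
def ray(f,u,v):
    h=f["image"].shape[0]; F=h/2/np.tan(np.radians(f["fov_y"])/2)
    d=np.array([(u-f["cx"])/F,(v-f["cy"])/F]); s=d.copy()
    for _ in range(20): s=d/(1+f["k1"]*(s@s))
    return np.array(f["eye"]),np.array(f["rotation"])@np.array([s[0],s[1],1])
def onz(f,u,v,z):
    e,d=ray(f,u,v); return e+d*(z-e[2])/d[2]
def proj(f,p):
    h=f["image"].shape[0]; F=h/2/np.tan(np.radians(f["fov_y"])/2)
    c=np.array(f["rotation"]).T@(np.array(p)-np.array(f["eye"])); s=c[:2]/c[2]; s=s*(1+f["k1"]*(s@s))
    return F*s[0]+f["cx"],F*s[1]+f["cy"]
E
python3 - <<'E'
from h import *
for n in("scene","top"):
    f=manip.grab_frame(n); cv2.imwrite(f"pics/{n}0.png",f["image"]); np.save(f"{n}0.npy",f,allow_pickle=True)
    print(n,f["fov_y"],f["cx"],f["cy"],f["k1"],np.round(f["eye"],3),np.round(f["rotation"],3).tolist())
print(manip.state())
E
```

```text
pics
scene 51.614365489599116 275.95636340706983 215.90383482809378 -0.04500534873683906 [0.178 0.346 0.763] [0.09, -0.228, 0.909, -0.337]
top 53.586185854833026 283.1637467233477 206.92267471086922 -0.01515541402474841 [ 0.302 -0.192  0.915] [-0.083, 0.758, -0.643, 0.067]
{'time': 0.1, 'joint_pos': array([ 1.05802407e+00,  5.32847735e-02,  1.61414332e+00,  2.72895243e-05,
        1.47603499e+00, -1.18986031e-01]), 'joint_vel': array([-0.00029683, -0.0011657 , -0.00235136, -0.00159213, -0.00199529,
        0.00173914]), 'joint_efforts': array([ 5.59727996e-04, -3.94904995e+01, -3.71362853e+01, -1.07682326e-04,
        3.92621267e-03,  6.49305122e-06]), 'tool_pos': array([0.23948227, 0.57662715, 0.20139778]), 'tool_rot': array([-3.03436540e-04,  1.95624611e-01,  9.80678406e-01, -8.84723304e-04]), 'contact_force': array([ 0.38704092, -0.26558022,  0.72364596]), 'ft_torque': array([-0.04112843, -0.01154316,  0.01220159]), 'grasp_force': 0.0, 'gripper_width': 0.9978521877652208}
```

View pics/scene0.png

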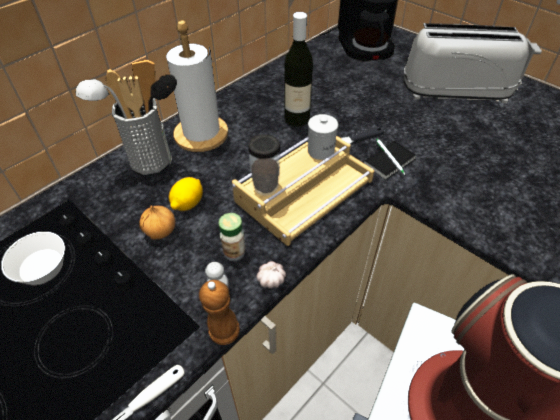

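View pics/top0.png

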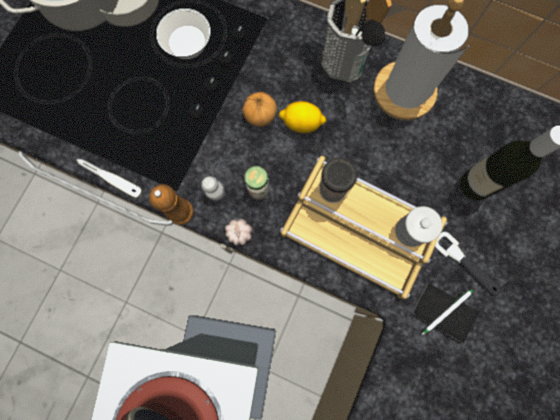

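Scene: the mill (finial ≈212,287), shaker (215,268), spice jar (231,222) and garlic (270,274) stand left of the rack. The dark jar (264,150) is on the upper step's left end and the canister (323,125) on its right. In the top view the same things are at mill (160,190), shaker (210,187), spice jar (257,177), garlic (238,232), jar (340,172) and canister (424,215).

```bash
cat >> h.py <<'E'
from scipy.spatial.transform import Rotation as R
_ray=ray
def fix(f):
    q=np.array(f["rotation"],float)
    if q.size==4: f["rotation"]=R.from_quat(q[[1,2,3,0]]).as_matrix()
    return f
def grab(n): return fix(manip.grab_frame(n))
def load(n): return fix(np.load(n+".npy",allow_pickle=True).item())
def tri(f,a,g,b):
    e,d=ray(f,*a); o,k=ray(g,*b); d/=np.linalg.norm(d);k/=np.linalg.norm(k)
    s=np.linalg.lstsq(np.c_[d,-k],o-e,rcond=None)[0]
    p,q=e+s[0]*d,o+s[1]*k; return (p+q)/2,np.linalg.norm(p-q)
E
python3 - <<'E'
from h import *
f,g=load("scene0"),load("top0")
for n,a,b in [("mill",(211,284),(156,189)),("shaker",(215,267),(209,184)),("green",(231,221),(257,175)),("garlic",(270,270),(238,229)),("lid",(264,144),(341,172)),("knob",(323,119),(425,212)),
 ("rackFR cheek bottom/ fr",(373,179),(407,294)),("FL",(289,240),(284,234))]:
    p,e=tri(f,a,g,b); print(n,np.round(p*1000),round(e*1000,1))
print(proj(g,[.24,.577,.2]),proj(f,[.24,.577,.2]))
a=cv2.resize(f["image"][100:360,150:410],(600,600),interpolation=cv2.INTER_CUBIC)
b=cv2.resize(g["image"][130:330,140:470],(800,485),interpolation=cv2.INTER_CUBIC)
cv2.imwrite("pics/s_crop.png",a);cv2.imwrite("pics/t_crop.png",b)
E
```

```text
mill [453.  74. 171.] 7.5
shaker [502.   0.  86.] 0.4
green [530. -98. 104.] 6.1
garlic [425. -70.  37.] 2.3
lid [ 541. -258.  177.] 3.8
knob [ 490. -428.  149.] 20.4
rackFR cheek bottom/ fr [ 346. -453.   -4.] 11.3
FL [ 433. -169.   18.] 2.9
(np.float64(-153.9187535615589), np.float64(258.13433678191257)) (np.float64(83.97938508708745), np.float64(821.4617576888045))
```

View pics/s_crop.png

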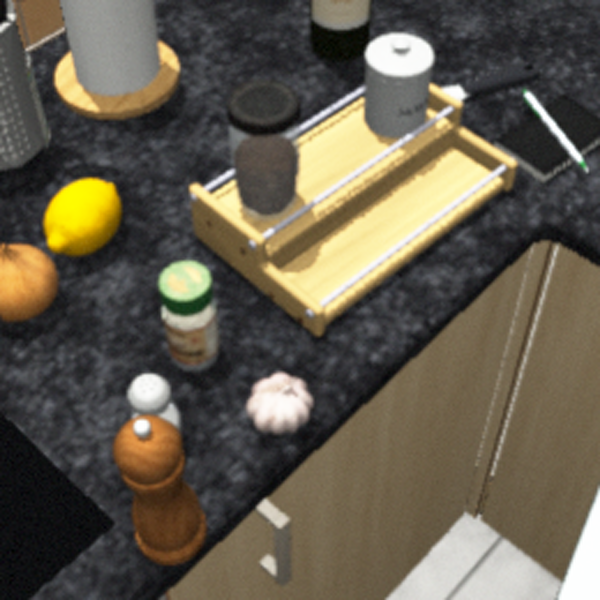

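View pics/t_crop.png

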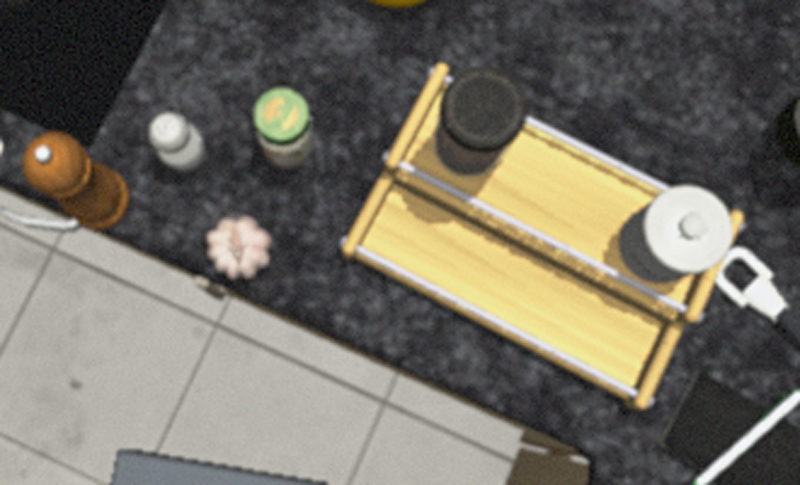

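The crops give sharper points for the finial, cap centres, knob and rail ends; I'll use these.

```bash
cat > m.py <<'E'
from h import *
f,g=load("scene0"),load("top0")
S=600/260;T=800/330
r=lambda p:np.round(p*1000).astype(int).tolist()
P={}
for n,a,b,z in [("finial",(142,428),(42,153),.168),("shaker cap",(150,385),(170,127),.085),("green top",(187,280),(281,113),.106),("garlic mid",(280,402),(239,246),.028),("lid top",(264,100),(484,104),.180),("knob",(401,44),(693,226),.155),
 ("frontrail L",(316,314),(352,244),.034),("frontrail R",(506,172),(642,402),.034),("midrail L",(258,243),(393,161),.066),("midrail R",(453,113),(692,317),.066)]:
    c=lambda o,p,s:((p[0]+.5)/s-.5+o[0],(p[1]+.5)/s-.5+o[1])
    a=c((150,100),a,S);b=c((140,130),b,T)
    p,e=tri(f,a,g,b); print(n,r(p),round(e*1000,1),"scene",r(onz(f,*a,z)),"top",r(onz(g,*b,z)))
    P[n]=(onz(f,*a,z)+onz(g,*b,z))/2
E
python3 m.py
```

```text
finial [450, 73, 167] 1.3 scene [449, 74, 168] top [450, 73, 168]
shaker cap [505, -1, 85] 3.3 scene [503, -1, 85] top [507, -1, 85]
green top [527, -95, 107] 3.4 scene [525, -96, 106] top [529, -95, 106]
garlic mid [423, -70, 25] 1.7 scene [421, -69, 28] top [423, -70, 28]
lid top [538, -255, 183] 2.7 scene [538, -258, 180] top [540, -254, 180]
knob [479, -430, 149] 0.9 scene [475, -422, 155] top [478, -428, 155]
frontrail L [440, -169, 28] 3.3 scene [436, -165, 34] top [441, -169, 34]
frontrail R [348, -439, 21] 3.5 scene [347, -426, 34] top [346, -436, 34]
midrail L [513, -193, 65] 1.0 scene [512, -192, 66] top [513, -193, 66]
midrail R [424, -465, 53] 2.7 scene [421, -451, 66] top [421, -462, 66]
```

Emit:
move_arm:
  increments: [0,0,-30,-0.065,1,-22,-32,0,0,1,-22,-32,0,0,1,-22,-32,0,0,1,-22,-32,0,0,1,-22,-32,0,0,1,-22,-32,0,0,1,-22,-32,0,0,1]

```text
time: 0.77
tool_pos: [0.313, 0.3136, 0.2319]
tool_rot: [-0.0, 0.163, 0.987, -0.0]
contact_force: [0.6, 0.4, -0.1]
gripper_width: 1.002
grasp_force: 0.0
```

```bash
cat > to.py <<'E'
# usage: to.py x y z (mm, world) yaw(of tool y from +y; rack y = -0.33)
import sys
from h import *
s=manip.state(); q=s["tool_rot"]; M=R.from_quat(q[[1,2,3,0]]).as_matrix()
x=np.array([float(v) for v in sys.argv[1:4]])-s["tool_pos"]*1000
print("t",s["time"],"tcp",np.round(s["tool_pos"]*1000,1),"tool d",np.round(M.T@x,1),"yaw",round(np.arctan2(-M[0,1],M[1,1]),3),"tilt",round(np.arccos(-M[2,2]),3),"j",np.round(s["joint_pos"],2),"w",round(s["gripper_width"],3),"F",np.round(s["contact_force"],1),"g",round(s["grasp_force"],1))
E
python3 to.py 422 -70 120
```

```text
t 0.7667 tcp [313.  313.6 231.9] tool d [-226.8 -327.9  112. ] yaw -0.328 tilt 0.001 j [ 0.62 -0.42  1.98 -0.    1.59 -0.62] w 1.002 F [ 0.6  0.4 -0.1] g 0.0
```

Emit:
move_arm:
  increments: [-22.7,-32.8,0,0,1,-22.7,-32.8,0,0,1,-22.7,-32.8,0,0,1,-22.7,-32.8,0,0,1,-22.7,-32.8,0,0,1,-22.7,-32.8,0,0,1,-22.7,-32.8,0,0,1,-22.7,-32.8,0,0,1]

```text
time: 1.43
tool_pos: [0.4002, 0.0065, 0.2323]
tool_rot: [0.0, 0.164, 0.986, 0.0]
contact_force: [0.5, 0.5, 0.0]
gripper_width: 1.003
grasp_force: 0.0
```

Emit:
move_arm:
  increments: [-22.7,-32.8,0,0,1,-22.5,-32.7,20,0,1,0,0,30,0,1,0,0,30,0,1,0,0,20,0,1]

```text
time: 1.85
tool_pos: [0.4197, -0.0662, 0.1304]
tool_rot: [-0.002, 0.165, 0.986, 0.0]
contact_force: [-0.7, 0.5, -0.1]
gripper_width: 0.999
grasp_force: 0.0
```

```bash
python3 to.py 422 -70 5; python3 - <<'E'
from h import *
f=grab("scene"); g=grab("top")
a=f["image"][180:380,120:390]; b=g["image"][130:330,120:390]
cv2.imwrite("pics/g1.png",cv2.resize(np.hstack([a,b]),(800,296),interpolation=cv2.INTER_CUBIC))
E
```

```text
t 1.85 tcp [419.7 -66.2 130.4] tool d [ -3.9  -2.9 125.4] yaw -0.331 tilt 0.004 j [-0.33 -0.4   2.13  0.    1.42 -1.57] w 0.999 F [-0.7  0.5 -0.1] g 0.0
```

View pics/g1.png

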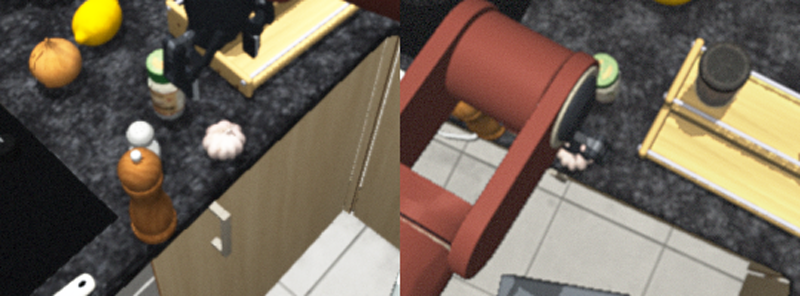

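The open gripper hangs above the garlic (scene crop ≈222,140), with clear room to the spice jar. Descending to grasp.

Emit:
move_arm:
  increments: [-3,-2,25,0,1,0,0,30,0,1,0,0,30,0,1,0,0,25,0,1,0,0,12,0,1,0,0,0,0,1,0,0,0,0,0.4,0,0,0,0,0.4]

```text
time: 2.62
tool_pos: [0.4253, -0.0691, 0.014]
tool_rot: [0.002, 0.163, 0.987, -0.0]
contact_force: [1.0, -0.5, 0.5]
gripper_width: 0.748
grasp_force: 0.0
```

Emit:
move_arm:
  increments: [0,0,0,0,0.4,0,0,0,0,0.4,0,0,0,0,0.4,0,0,0,0,0.4]

```text
time: 2.95
tool_pos: [0.4247, -0.0699, 0.0137]
tool_rot: [0.001, 0.163, 0.987, -0.001]
contact_force: [-2.8, -3.7, 5.9]
gripper_width: 0.401
grasp_force: 3.0
```

```bash
python3 to.py 429.5 -313 120
```

```text
t 2.95 tcp [424.7 -69.9  13.7] tool d [ -83.2 -228.8 -105.5] yaw -0.328 tilt 0.004 j [-0.33 -0.23  2.21 -0.    1.16 -1.58] w 0.401 F [-2.8 -3.7  5.9] g 3.0
```

Emit:
move_arm:
  increments: [0,0,0,0,1,0,0,0,0,1,0,0,0,0,1,0,0,0,0,1,-2,0,8,0,1,0,0,4,0,1,0,0,0,0,1]

```text
time: 3.53
tool_pos: [0.4242, -0.0688, -0.0019]
tool_rot: [-0.002, 0.164, 0.987, 0.0]
contact_force: [-0.5, 0.5, -0.5]
gripper_width: 1.0
grasp_force: 0.0
```

```bash
python3 to.py 422 -70 3; python3 - <<'E'
from h import *
f=grab("scene"); 
cv2.imwrite("pics/g2.png",cv2.resize(f["image"][200:350,180:380],(800,600),interpolation=cv2.INTER_CUBIC))
E
```

```text
t 3.5333 tcp [424.2 -68.8  -1.9] tool d [ 1.7 -1.8 -4.9] yaw -0.329 tilt 0.003 j [-0.33 -0.2   2.22  0.    1.13 -1.58] w 1.0 F [-0.5  0.5 -0.5] g 0.0
```

View pics/g2.png

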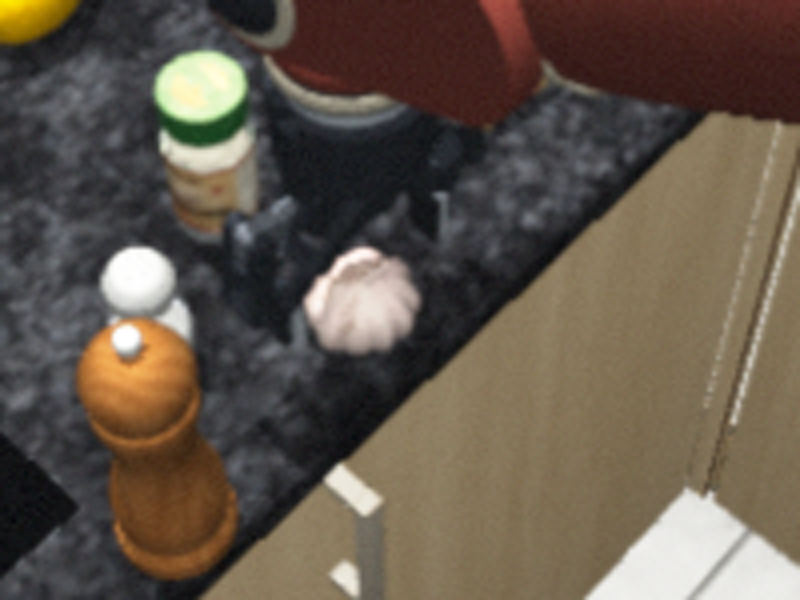

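```bash
python3 - <<'E'
from h import *
f=grab("scene")
im=f["image"]; hsv=cv2.cvtColor(im,cv2.COLOR_BGR2HSV)
m=((im[...,2]>130)&(im[...,2].astype(int)-im[...,1]>8)).astype(np.uint8); m[:255]=0;m[300:]=0;m[:,:240]=0;m[:,295:]=0
n,l,st,c=cv2.connectedComponentsWithStats(m); k=1+st[1:,4].argmax(); print(st[k],c[k])
print(onz(f,*c[k],.027)*1000)
M=R.from_quat(manip.state()["tool_rot"][[1,2,3,0]]).as_matrix();p=manip.state()["tool_pos"]
for y in(-42,0,42): print(y,[(round((a-o)*4)) for a,o in zip(proj(f,p+M@np.array([0,y,-13])/1000),(180,200))])
E
```

```text
[256 262  29  26 520] [269.97884615 274.93846154]
[422.06366104 -65.95561514  27.        ]
-42 [418, 262]
0 [359, 309]
42 [296, 358]
```

Garlic is unmoved at (422,−67), between the pads; before, the pads were simply too high. Closing now at the lower height.

Emit:
move_arm:
  increments: [0,0,0,0,0.3,0,0,0,0,0.3,0,0,0,0,0.3,0,0,0,0,0.3,0,0,0,0,0.3,0,0,0,0,0.3,0,0,-10,0,0.3,0,0,-30,0,0.3]

```text
time: 4.3
tool_pos: [0.4237, -0.0688, 0.0385]
tool_rot: [-0.002, 0.164, 0.986, 0.0]
contact_force: [-0.8, 0.4, -0.5]
gripper_width: 0.304
grasp_force: 0.0
```

```bash
python3 to.py 429.5 -313 120
```

```text
t 4.3 tcp [423.7 -68.8  38.5] tool d [ -84.  -229.2  -81.9] yaw -0.329 tilt 0.005 j [-0.33 -0.27  2.2  -0.    1.22 -1.58] w 0.304 F [-0.8  0.4 -0.5] g 0.0
```

```bash
python3 - <<'E'
from h import *
f=grab("scene");g=grab("top")
cv2.imwrite("pics/g3.png",np.hstack([cv2.resize(f["image"][220:320,200:300],(400,400)),cv2.resize(g["image"][170:270,180:280],(400,400))]))
s=manip.state();M=R.from_quat(s["tool_rot"][[1,2,3,0]]).as_matrix();p=s["tool_pos"]
for y in(-15,0,15): print(y,np.round([(a-o)*4 for a,o in zip(proj(f,p+M@np.array([0,y,-5])/1000),(200,220))]),np.round([(a-o)*4 for a,o in zip(proj(g,p+M@np.array([0,y,-5])/1000),(180,170))]))
E
```

```text
-15 [293. 164.] [256. 241.]
0 [271. 182.] [232. 227.]
15 [248. 199.] [207. 214.]
```

View pics/g3.png

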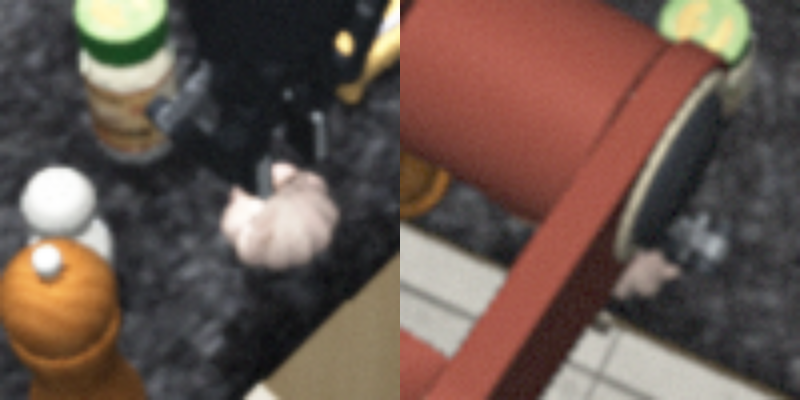

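The left crop shows the closed fingers behind/over the garlic (garlic centre crop ≈280,215 → px 270,274), so it was not gripped. I'll back off and measure it cleanly.

Emit:
move_arm:
  increments: [0,0,0,0,1,0,0,0,0,1,0,0,0,0,1,0,0,-40,0,1,0,0,-40,0,1,0,0,-40,0,1,-20,-35,-20,0,1,-20,-35,0,0,1]

```text
time: 5.07
tool_pos: [0.4431, -0.1464, 0.1839]
tool_rot: [0.005, 0.161, 0.987, -0.001]
contact_force: [0.7, -0.3, 0.4]
gripper_width: 1.003
grasp_force: 0.0
```

Emit:
move_arm:
  increments: [0,-40,0,0,1,0,-40,0,0,1,0,-40,0,0,1,0,-40,0,0,1,0,0,0,0,1]

```text
time: 5.48
tool_pos: [0.3856, -0.3018, 0.1769]
tool_rot: [-0.001, 0.167, 0.986, -0.001]
contact_force: [0.4, -0.6, -0.1]
gripper_width: 0.997
grasp_force: 0.0
```

```bash
python3 to.py 422 -70 20; python3 - <<'E'
from h import *
f=grab("scene");g=grab("top")
for n,F,box in(("s",f,(250,305,235,310)),("t",g,(205,260,215,265))):
    for I,t in((load(("scene0","top0")[n=="t"])["image"],"old"),(F["image"],"new")):
        im=I.astype(int); m=((im[...,2]>120)&(im[...,2]-im[...,1]>8)&(im[...,2]-im[...,0]<70)).astype(np.uint8); z=np.zeros_like(m); b=box; z[b[0]:b[1],b[2]:b[3]]=m[b[0]:b[1],b[2]:b[3]]
        k,l,st,c=cv2.connectedComponentsWithStats(z); i=1+st[1:,4].argmax(); print(n,t,st[i],np.round(c[i],1),np.round(onz(F,*c[i],.027)*1000))
cv2.imwrite("pics/g4.png",np.hstack([cv2.resize(f["image"][220:320,200:300],(400,400)),cv2.resize(g["image"][190:290,190:290],(400,400))]))
E
```

```text
t 5.4833 tcp [ 385.6 -301.8  176.9] tool d [ 41.6 231.  156.6] yaw -0.336 tilt 0.003 j [-0.81 -0.26  1.95 -0.    1.46 -2.05] w 0.997 F [ 0.4 -0.6 -0.1] g 0.0
s old [257 261  28  26 416] [270.6 273.6] [423. -69.  27.]
s new [278 275  32  30 503] [298.7 294.2] [352. -53.  27.]
t old [225 219  27  25 501] [238.  231.1] [424. -69.  27.]
t new [224 218  28  26 303] [238.2 230.5] [425. -70.  27.]
```

View pics/g4.png

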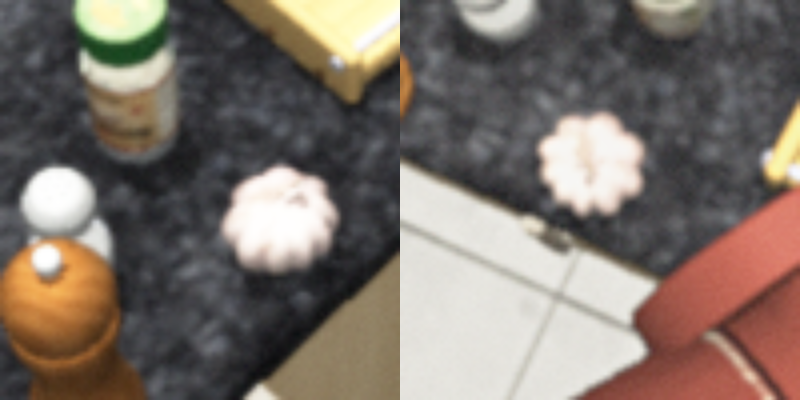

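Garlic is still at (423,−69), unmoved. I'll redo the grasp in small stages and read the fingers before lifting.

Emit:
move_arm:
  increments: [7,38,0,0,1,7,38,0,0,1,7,38,0,0,1,7,38,0,0,1,7,38,0,0,1,6,38,10,0,1,0,2,30,0,1,0,0,30,0,1]

```text
time: 6.25
tool_pos: [0.4251, -0.0624, 0.1085]
tool_rot: [0.002, 0.16, 0.987, 0.0]
contact_force: [0.6, -0.0, -0.9]
gripper_width: 0.996
grasp_force: 0.0
```

Emit:
move_arm:
  increments: [0,0,30,0,1,0,0,30,0,1,0,0,30,0,1,0,0,15,0,1,0,0,0,0,1,0,0,0,0,1]

```text
time: 6.75
tool_pos: [0.4226, -0.0645, 0.0021]
tool_rot: [-0.002, 0.163, 0.987, 0.0]
contact_force: [0.8, -0.4, 0.4]
gripper_width: 1.004
grasp_force: 0.0
```

```bash
python3 to.py 423 -69 -3
```

```text
t 6.75 tcp [422.6 -64.5   2.1] tool d [-1.8 -4.2  5.1] yaw -0.327 tilt 0.003 j [-0.33 -0.21  2.22  0.    1.14 -1.57] w 1.004 F [ 0.8 -0.4  0.4] g 0.0
```

Emit:
move_arm:
  increments: [-1,-4,5,0,1,0,0,0,0,1,0,0,0,0,0.6,0,0,0,0,0.5,0,0,0,0,0.5]

```text
time: 7.17
tool_pos: [0.4243, -0.0703, -0.0008]
tool_rot: [0.001, 0.164, 0.986, 0.0]
contact_force: [0.8, 3.4, 4.7]
gripper_width: 0.604
grasp_force: 3.4
```

Emit:
move_arm:
  increments: [0,0,0,0,0.5,0,0,0,0,0.5,0,0,0,0,0.5]

```text
time: 7.42
tool_pos: [0.4271, -0.0709, 0.003]
tool_rot: [0.003, 0.164, 0.986, 0.0]
contact_force: [-4.8, 2.5, 20.9]
gripper_width: 0.502
grasp_force: 35.8
```

```bash
python3 to.py 423 -69 -3; python3 - <<'E'
from h import *
f=grab("scene");g=grab("top")
cv2.imwrite("pics/g5.png",np.hstack([cv2.resize(f["image"][220:320,220:320],(400,400)),cv2.resize(g["image"][190:290,190:290],(400,400))]))
E
```

```text
t 7.4167 tcp [427.1 -70.9   3. ] tool d [4.6 0.5 6. ] yaw -0.329 tilt 0.006 j [-0.34 -0.21  2.21  0.    1.13 -1.58] w 0.502 F [-4.8  2.5 20.9] g 35.8
```

Emit:
move_arm:
  increments: [0,0,0,0,0.85,0,0,0,0,0.85,0,0,0,0,0.85,0,0,4,0,0.85,0,0,2,0,0.85,0,0,0,0,0.85]

```text
time: 8.02
tool_pos: [0.4225, -0.0698, -0.0089]
tool_rot: [-0.001, 0.164, 0.987, 0.0]
contact_force: [0.1, 0.6, -0.5]
gripper_width: 0.85
grasp_force: 0.0
```

```bash
python3 to.py 423 -69 -9
```

```text
t 8.0167 tcp [422.5 -69.8  -8.9] tool d [-0.2  0.9  0.1] yaw -0.329 tilt 0.002 j [-0.34 -0.19  2.22 -0.    1.11 -1.58] w 0.85 F [ 0.1  0.6 -0.5] g 0.0
```

View pics/g5.png

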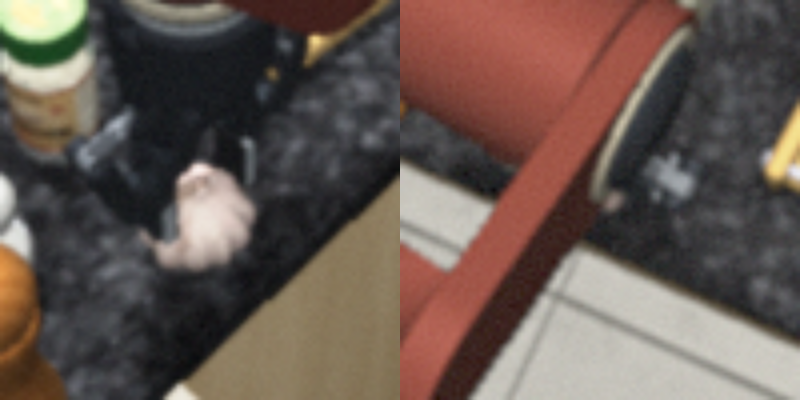

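The picture shows the pads biting the upper half of the bulb (left crop ≈215,205), so they sat too high. At TCP z −9 there is no table contact, so I'll close there.

Emit:
move_arm:
  increments: [0,0,0,0,0.6,0,0,0,0,0.6,0,0,0,0,0.6,0,0,0,0,0.6]

```text
time: 8.35
tool_pos: [0.4241, -0.0701, -0.0072]
tool_rot: [0.0, 0.164, 0.987, 0.0]
contact_force: [-0.0, 0.8, 3.6]
gripper_width: 0.618
grasp_force: 61.4
```

```bash
python3 to.py 423 -69 -9
```

```text
t 8.35 tcp [424.1 -70.1  -7.2] tool d [1.4 0.7 1.8] yaw -0.329 tilt 0.001 j [-0.34 -0.19  2.22  0.    1.11 -1.58] w 0.618 F [-0.   0.8  3.6] g 61.4
```

Emit:
move_arm:
  increments: [0,0,-15,0,0.5,0,0,-30,0,0.5,0,0,-35,0,0.5,0,0,-20,0,0.5,-14,-38,0,0,0.5,-14,-38,0,0,0.5,-14,-38,0,0,0.5,-14,-38,0,0,0.5]

```text
time: 9.02
tool_pos: [0.4272, -0.2337, 0.0923]
tool_rot: [0.0, 0.163, 0.987, -0.0]
contact_force: [0.5, -0.2, -0.1]
gripper_width: 0.619
grasp_force: 61.8
```

Emit:
move_arm:
  increments: [-14,-38,0,0,0.5,-14,-38,0,0,0.5,0,0,0,0,0.5,0,0,0,0,0.5]

```text
time: 9.35
tool_pos: [0.4288, -0.3147, 0.0916]
tool_rot: [-0.001, 0.165, 0.986, 0.0]
contact_force: [-0.5, 0.4, 0.0]
gripper_width: 0.613
grasp_force: 61.9
```

```bash
python3 to.py 428.7 -314 13; python3 - <<'E'
from h import *
f=grab("scene");g=grab("top")
cv2.imwrite("pics/g6.png",np.hstack([cv2.resize(f["image"][120:280,220:380],(400,400)),cv2.resize(g["image"][150:310,280:440],(400,400))]))
E
```

```text
t 9.35 tcp [ 428.8 -314.7   91.6] tool d [ 0.2  0.6 78.6] yaw -0.332 tilt 0.001 j [-0.77 -0.07  1.93 -0.    1.29 -2.01] w 0.613 F [-0.5  0.4  0. ] g 61.9
```

View pics/g6.png

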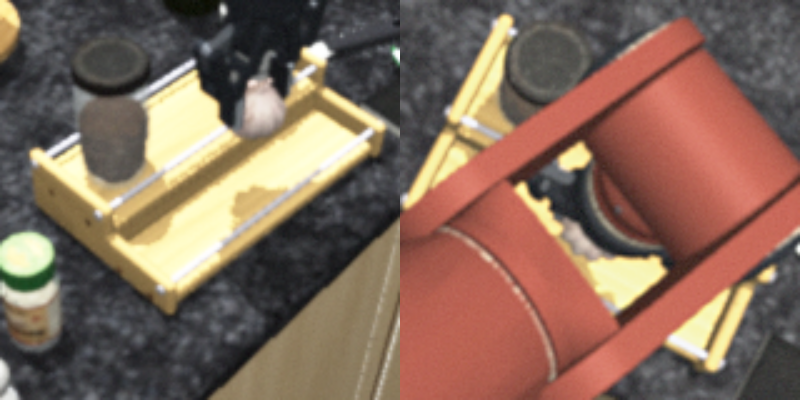

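The garlic is held over the lower step's middle (left crop ≈262,105). Lowering and releasing.

Emit:
move_arm:
  increments: [0,0,35,0,0.5,0,0,25,0,0.5,0,0,12,0,0.5,0,0,4,0,0.5,0,0,0,0,0.5,0,0,0,0,0.5]

```text
time: 9.95
tool_pos: [0.4303, -0.3131, 0.0175]
tool_rot: [0.001, 0.163, 0.987, -0.001]
contact_force: [0.4, 0.7, -0.3]
gripper_width: 0.619
grasp_force: 61.9
```

```bash
python3 to.py 428.7 -314 13
```

```text
t 9.95 tcp [ 430.3 -313.1   17.5] tool d [ 1.2 -1.3  4.5] yaw -0.328 tilt 0.002 j [-0.77  0.02  1.97  0.    1.14 -2.01] w 0.619 F [ 0.4  0.7 -0.3] g 61.9
```

Emit:
move_arm:
  increments: [0,0,5,0,0.5,0,0,0,0,0.5,0,0,0,0,0.8,0,0,0,0,0.8,0,0,0,0,0.8,0,0,-20,0,0.8,0,0,-40,0,1,0,0,-40,0,1]

```text
time: 10.62
tool_pos: [0.428, -0.3118, 0.1106]
tool_rot: [-0.002, 0.164, 0.986, 0.001]
contact_force: [0.6, -0.4, 0.3]
gripper_width: 1.002
grasp_force: 0.0
```

Emit:
move_arm:
  increments: [0,0,-40,0,1,0,0,-40,0.12,1,10,35,-30,0.12,1,10,35,0,0.12,1,10,35,0,0.12,1,10,35,0,0.12,1,10,35,0,0.12,1,10,35,0,0.12,1]

```text
time: 11.28
tool_pos: [0.5224, -0.129, 0.2185]
tool_rot: [0.001, 0.547, 0.837, 0.0]
contact_force: [0.5, -0.9, 0.3]
gripper_width: 1.0
grasp_force: 0.0
```

```bash
python3 to.py 450 73 225
```

```text
t 11.2833 tcp [ 522.4 -129.   218.5] tool d [214.1  15.   -6.7] yaw -1.157 tilt 0.001 j [-0.38 -0.17  1.8  -0.    1.51 -0.79] w 1.0 F [ 0.5 -0.9  0.3] g 0.0
```

Emit:
move_arm:
  increments: [0,0,0,0.12,1,0,0,0,0.12,1,0,0,0,0.12,1,0,0,0,0.12,1,0,0,0,0.12,1,0,0,0,0.12,1,0,0,0,0.023,1,28,-22,0,0,1]

```text
time: 11.95
tool_pos: [0.511, -0.1003, 0.2179]
tool_rot: [0.001, 0.813, 0.583, -0.0]
contact_force: [1.4, 1.2, 0.9]
gripper_width: 1.002
grasp_force: 0.0
```

Emit:
move_arm:
  increments: [28,-22,0,0,1,28,-22,0,0,1,28,-22,0,0,1,28,-22,0,0,1,27,-22,0,0,1,0,0,0,0,1,0,0,0,0,1]

```text
time: 12.53
tool_pos: [0.4495, 0.0708, 0.2181]
tool_rot: [0.0, 0.81, 0.586, 0.0]
contact_force: [0.1, -0.8, 0.4]
gripper_width: 1.004
grasp_force: 0.0
```

```bash
python3 to.py 450 73 118; python3 - <<'E'
from h import *
f=grab("scene");g=grab("top")
for F,b in((f,(255,370,185,250)),(g,(180,232,145,200))):
    im=F["image"].astype(int); m=((im[...,2]-im[...,0]>45)&(im[...,2]>60)).astype(np.uint8); z=np.zeros_like(m); z[b[0]:b[1],b[2]:b[3]]=m[b[0]:b[1],b[2]:b[3]]
    ys,xs=np.nonzero(z); print(len(xs),xs.min(),xs.max(),ys.min(),ys.max(),xs.mean(),ys.mean())
# garlic
im=f["image"].astype(int); m=((im[...,2]>110)&(im[...,2]-im[...,0]<50)&(im[...,2]-im[...,0]>5)).astype(np.uint8); z=np.zeros_like(m); z[160:215,290:350]=m[160:215,290:350]
k,l,st,c=cv2.connectedComponentsWithStats(z)
for i in range(1,k):
    if st[i,4]>60: print(st[i],c[i],onz(f,*c[i],.045)*1000)
E
```

```text
t 12.5333 tcp [449.5  70.8 218.1] tool d [  2.3  -0.3 100.1] yaw -1.889 tilt 0.001 j [-0.01 -0.38  1.97 -0.    1.55  0.31] w 1.004 F [ 0.1 -0.8  0.4] g 0.0
1634 199 249 279 369 219.30905752753978 313.8935128518972
912 150 192 185 223 171.37390350877192 204.00548245614036
[305 184  25  17 270] [316.44074074 192.34444444] [ 429.96682489 -301.32042392   45.        ]
```

Emit:
move_arm:
  increments: [2,0,30,0,1,0,0,30,0,1,0,0,28,0,1,0,0,20,0,1,0,0,0,0,1,0,0,0,0,0.5,0,0,0,0,0.5,0,0,0,0,0.5]

```text
time: 13.3
tool_pos: [0.4522, 0.071, 0.1121]
tool_rot: [0.001, 0.812, 0.584, 0.001]
contact_force: [0.9, -0.5, 0.2]
gripper_width: 0.603
grasp_force: 0.0
```

Emit:
move_arm:
  increments: [0,0,0,0,0.45,0,0,0,0,0.45,0,0,0,0,0.45]

```text
time: 13.55
tool_pos: [0.4521, 0.0715, 0.1127]
tool_rot: [0.001, 0.812, 0.584, 0.002]
contact_force: [-1.5, 0.4, 5.5]
gripper_width: 0.48
grasp_force: 51.7
```

```bash
python3 to.py 450 73 110
```

```text
t 13.55 tcp [452.1  71.5 112.7] tool d [ 0.7 -2.5  2.7] yaw -1.894 tilt 0.004 j [-0.01 -0.3   2.08  0.    1.35  0.32] w 0.48 F [-1.5  0.4  5.5] g 51.7
```

Width 41 mm under the head's 49 mm plus an upward push: the pads are above the equator. Reopen, go 9 mm lower, regrip.

Emit:
move_arm:
  increments: [0,0,0,0,0.85,0,0,0,0,0.85,0,0,0,0,0.85,1,0,9,0,0.85,0,0,0,0,0.45,0,0,0,0,0.45,0,0,0,0,0.45,0,0,0,0,0.45]

```text
time: 14.22
tool_pos: [0.4506, 0.0725, 0.1005]
tool_rot: [-0.0, 0.812, 0.584, -0.0]
contact_force: [0.1, -0.4, -2.4]
gripper_width: 0.54
grasp_force: 61.5
```

Emit:
move_arm:
  increments: [0,0,0,0,0.45,0,0,0,0,0.45]

```text
time: 14.38
tool_pos: [0.4505, 0.0725, 0.1004]
tool_rot: [-0.0, 0.812, 0.584, -0.0]
contact_force: [-0.3, -0.9, -1.1]
gripper_width: 0.542
grasp_force: 61.5
```

```bash
python3 to.py 450 73 110
```

```text
t 14.3833 tcp [450.5  72.5 100.4] tool d [ 0.3 -0.7 -9.6] yaw -1.894 tilt 0.001 j [-0.   -0.28  2.09 -0.    1.33  0.32] w 0.542 F [-0.3 -0.9 -1.1] g 61.5
```

Emit:
move_arm:
  increments: [0,0,-10,0,0.4,0,0,-25,0,0.4,0,0,-30,0,0.4,0,0,-30,0,0.4,-20,3,0,0,0.4,-30,4,0,0,0.4,-34,5,0,0,0.4,-34,5,0,0,0.4]

```text
time: 15.05
tool_pos: [0.4293, -0.0457, 0.197]
tool_rot: [0.001, 0.811, 0.585, 0.0]
contact_force: [0.3, -2.0, -1.7]
gripper_width: 0.542
grasp_force: 61.9
```

Emit:
move_arm:
  increments: [-34,5,0,0,0.4,-34,5,0,0,0.4,-34,5,0,0,0.4,-34,5,0,0,0.4,-34,5,0,0,0.4,-34,5,0,0,0.4,-30,3,0,0,0.4,-15,1,0,0,0.4]

```text
time: 15.72
tool_pos: [0.3817, -0.2949, 0.1967]
tool_rot: [0.001, 0.812, 0.583, -0.0]
contact_force: [0.1, -0.1, -1.8]
gripper_width: 0.535
grasp_force: 61.9
```

```bash
python3 to.py 508 -341.5 152
```

```text
t 15.7167 tcp [ 381.7 -294.9  196.7] tool d [ -3.7 134.5  44.7] yaw -1.897 tilt 0.002 j [-0.81 -0.3   1.94 -0.    1.5  -0.49] w 0.535 F [ 0.1 -0.1 -1.8] g 61.9
```

Emit:
move_arm:
  increments: [-3,10,0,0,0.4,0,25,0,0,0.4,0,30,0,0,0.4,0,30,0,0,0.4,0,25,0,0,0.4,0,14,0,0,0.4,0,0,0,0,0.4,0,0,0,0,0.4]

```text
time: 16.38
tool_pos: [0.5089, -0.3371, 0.1959]
tool_rot: [-0.0, 0.811, 0.584, -0.0]
contact_force: [-0.0, -1.0, -1.5]
gripper_width: 0.54
grasp_force: 62.3
```

```bash
python3 to.py 508 -341.5 152; python3 - <<'E'
from h import *
f=grab("scene");g=grab("top")
cv2.imwrite("pics/m1.png",np.hstack([cv2.resize(f["image"][70:230,220:380],(400,400)),cv2.resize(g["image"][150:310,280:440],(400,400))]))
E
```

```text
t 16.3833 tcp [ 508.9 -337.1  195.9] tool d [-4.5  0.6 43.9] yaw -1.893 tilt 0.001 j [-0.71  0.02  1.65 -0.    1.47 -0.38] w 0.54 F [-0.  -1.  -1.5] g 62.3
```

View pics/m1.png

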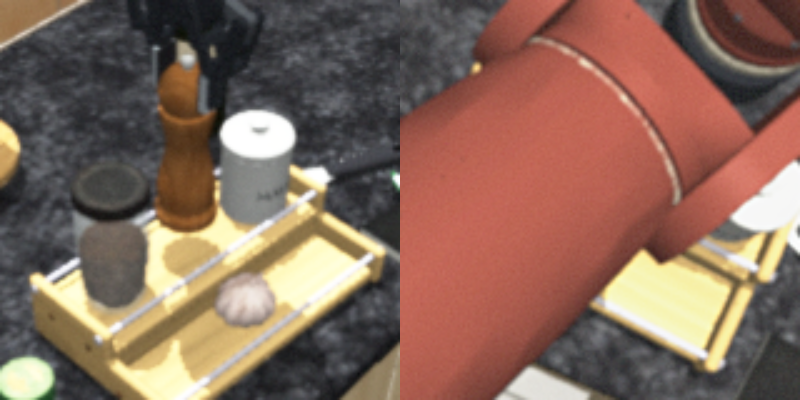

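The mill hangs upright between the dark jar and the canister (left crop ≈187,150), and the garlic rests on the lower step (245,300). Lowering.

Emit:
move_arm:
  increments: [-3,0,15,0,0.4,0,0,15,0,0.4,0,0,8,0,0.4,0,0,3,0,0.4,0,0,1,0,0.4,0,0,0,0,0.4]

```text
time: 16.98
tool_pos: [0.5077, -0.34, 0.1542]
tool_rot: [0.0, 0.812, 0.584, 0.0]
contact_force: [0.2, 0.5, -0.4]
gripper_width: 0.542
grasp_force: 62.3
```

```bash
python3 to.py 508 -341.5 150.5
```

```text
t 16.9833 tcp [ 507.7 -340.   154.2] tool d [-1.4  0.7  3.7] yaw -1.894 tilt 0.0 j [-0.71  0.05  1.69 -0.    1.39 -0.39] w 0.542 F [ 0.2  0.5 -0.4] g 62.3
```

Emit:
move_arm:
  increments: [0,0,2,0,0.4,0,0,0,0,0.4,0,0,0,0,0.4]

```text
time: 17.23
tool_pos: [0.5081, -0.3401, 0.1524]
tool_rot: [0.0, 0.812, 0.584, 0.0]
contact_force: [-0.5, -0.2, -2.2]
gripper_width: 0.54
grasp_force: 62.3
```

```bash
python3 to.py 508 -341.5 150.5
```

```text
t 17.2333 tcp [ 508.1 -340.1  152.4] tool d [-1.3  0.3  1.9] yaw -1.894 tilt 0.001 j [-0.71  0.06  1.69 -0.    1.39 -0.39] w 0.54 F [-0.5 -0.2 -2.2] g 62.3
```

Emit:
move_arm:
  increments: [0,0,2,0,0.4,0,0,0,0,0.4,0,0,0,0,0.85,0,0,0,0,0.85,0,0,0,0,0.85,0,0,-15,0,0.85,0,0,-40,0,0.85,0,0,-40,0,0.85]

```text
time: 17.9
tool_pos: [0.5066, -0.3389, 0.243]
tool_rot: [-0.003, 0.812, 0.584, -0.001]
contact_force: [0.1, -0.5, 0.4]
gripper_width: 0.852
grasp_force: 0.0
```

Emit:
move_arm:
  increments: [0,0,-10,-0.12,0.85,0,0,0,-0.12,0.85,0,0,0,-0.12,0.85,0,0,0,-0.12,0.85,0,0,0,-0.12,0.85,0,0,0,-0.12,0.85,0,0,0,-0.12,0.85,0,0,0,-0.12,0.85]

```text
time: 18.57
tool_pos: [0.5079, -0.34, 0.2549]
tool_rot: [0.0, 0.447, 0.894, -0.0]
contact_force: [0.5, 1.0, -0.0]
gripper_width: 0.851
grasp_force: 0.0
```

Emit:
move_arm:
  increments: [0,0,0,-0.12,0.85,0,0,0,-0.12,0.85,0,0,0,-0.12,0.85,0,0,0,-0.12,0.85,0,0,0,-0.12,0.85,0,0,0,0,0.85]

```text
time: 19.07
tool_pos: [0.5079, -0.34, 0.2549]
tool_rot: [0.0, 0.165, 0.986, -0.0]
contact_force: [0.5, 0.1, -0.2]
gripper_width: 0.852
grasp_force: 0.0
```

```bash
python3 to.py 527.5 -95.5 55
```

```text
t 19.0667 tcp [ 507.9 -340.   254.9] tool d [ 61.1 237.6 199.8] yaw -0.332 tilt 0.0 j [-0.71 -0.01  1.59 -0.    1.56 -1.95] w 0.852 F [ 0.5  0.1 -0.2] g 0.0
```

Emit:
move_arm:
  increments: [9,34,0,0,1,9,34,0,0,1,9,34,0,0,1,9,34,0,0,1,9,34,0,0,1,9,34,0,0,1,7,34,0,0,1,0,0,0,0,1]

```text
time: 19.73
tool_pos: [0.5285, -0.0901, 0.2552]
tool_rot: [0.0, 0.165, 0.986, 0.001]
contact_force: [0.3, 0.6, 0.3]
gripper_width: 1.0
grasp_force: 0.0
```

Emit:
move_arm:
  increments: [0,0,40,0,1,0,0,40,0,1,0,0,20,0,1,0,0,0,0,1,0,0,0,0,1]

```text
time: 20.15
tool_pos: [0.5274, -0.0952, 0.1538]
tool_rot: [-0.001, 0.167, 0.986, 0.0]
contact_force: [-0.3, 0.4, 0.8]
gripper_width: 1.004
grasp_force: 0.0
```

```bash
python3 to.py 527.5 -95.5 55; python3 - <<'E'
from h import *
f=grab("scene");g=grab("top")
cv2.imwrite("pics/c1.png",np.hstack([cv2.resize(f["image"][70:270,190:390],(400,400)),cv2.resize(g["image"][130:330,190:390],(400,400))]))
E
```

```text
t 20.15 tcp [527.4 -95.2 153.8] tool d [-0.4 -0.2 98.8] yaw -0.336 tilt 0.003 j [-0.32 -0.12  1.87 -0.    1.4  -1.55] w 1.004 F [-0.3  0.4  0.8] g 0.0
```

View pics/c1.png

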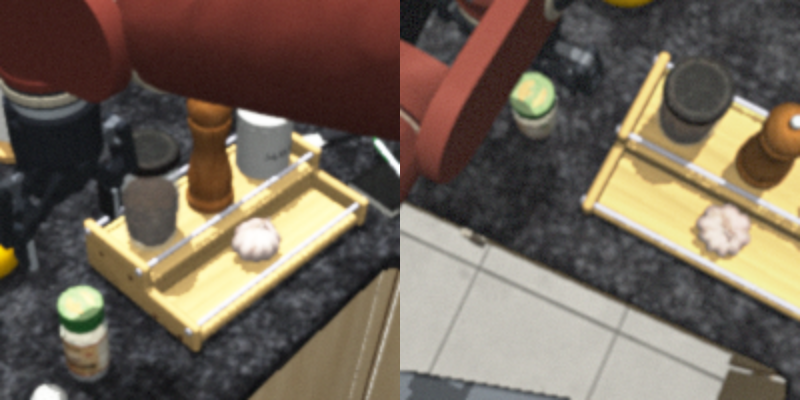

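The mill stands between jar and canister, the garlic is on the lower step, and the spice jar (left crop 83,330) is untouched below the gripper. Descending on it.

Emit:
move_arm:
  increments: [0,0,30,0,1,0,0,30,0,1,0,0,25,0,1,0,0,14,0,1,0,0,0,0,1,0,0,0,0,0.4,0,0,0,0,0.4,0,0,0,0,0.4]

```text
time: 20.92
tool_pos: [0.5303, -0.0959, 0.0588]
tool_rot: [0.002, 0.166, 0.986, -0.0]
contact_force: [0.4, 0.6, 0.5]
gripper_width: 0.606
grasp_force: 0.0
```

Emit:
move_arm:
  increments: [0,0,0,0,0.4,0,0,0,0,0.4,0,0,0,0,0.4]

```text
time: 21.17
tool_pos: [0.5305, -0.096, 0.0589]
tool_rot: [0.003, 0.166, 0.986, -0.001]
contact_force: [1.2, -0.8, 5.9]
gripper_width: 0.504
grasp_force: 61.2
```

```bash
python3 to.py 527.5 -95.5 55
```

```text
t 21.1667 tcp [530.5 -96.   58.9] tool d [ 3.  -0.5  3.9] yaw -0.334 tilt 0.006 j [-0.32 -0.02  1.94 -0.    1.22 -1.55] w 0.504 F [ 1.2 -0.8  5.9] g 61.2
```

Emit:
move_arm:
  increments: [0,0,-15,0,0.35,0,0,-25,0,0.35,0,0,-30,0,0.35,0,0,-21,0,0.35,7,-20,0,0,0.35,7,-35,0,0,0.35,7,-40,0,0,0.35,7,-35,0,0,0.35]

```text
time: 21.83
tool_pos: [0.4584, -0.2099, 0.1475]
tool_rot: [0.001, 0.165, 0.986, -0.0]
contact_force: [0.9, -1.3, -1.2]
gripper_width: 0.501
grasp_force: 61.3
```

Emit:
move_arm:
  increments: [0,-19,0,0,0.35,0,0,0,0,0.35,0,0,0,0,0.35]

```text
time: 22.08
tool_pos: [0.4527, -0.2274, 0.1472]
tool_rot: [0.0, 0.167, 0.986, 0.0]
contact_force: [-0.0, 0.1, -0.4]
gripper_width: 0.5
grasp_force: 61.3
```

```bash
python3 to.py 456 -228 79
```

```text
t 22.0833 tcp [ 452.7 -227.4  147.2] tool d [-3.3  0.5 68.2] yaw -0.336 tilt 0.001 j [-0.61 -0.2   1.94  0.    1.39 -1.85] w 0.5 F [-0.   0.1 -0.4] g 61.3
```

Emit:
move_arm:
  increments: [-2,0,30,0,0.35,0,0,22,0,0.35,0,0,10,0,0.35,0,0,4,0,0.35,0,0,0,0,0.35,0,0,0,0,0.35]

```text
time: 22.58
tool_pos: [0.4557, -0.2273, 0.0818]
tool_rot: [0.001, 0.166, 0.986, -0.0]
contact_force: [0.4, 0.6, -0.3]
gripper_width: 0.508
grasp_force: 61.4
```

```bash
python3 to.py 456 -228 77
```

```text
t 22.5833 tcp [ 455.7 -227.3   81.8] tool d [-0.5 -0.6  4.8] yaw -0.333 tilt 0.001 j [-0.61 -0.12  1.99  0.    1.27 -1.85] w 0.508 F [ 0.4  0.6 -0.3] g 61.4
```

Emit:
move_arm:
  increments: [0,0,4,0,0.35,0,0,1,0,0.35,0,0,0,0,0.35]

```text
time: 22.83
tool_pos: [0.4556, -0.2278, 0.0769]
tool_rot: [0.001, 0.166, 0.986, -0.0]
contact_force: [-0.5, 0.2, 1.1]
gripper_width: 0.502
grasp_force: 61.6
```

Emit:
move_arm:
  increments: [0,0,0,0,0.7,0,0,0,0,0.7,0,0,0,0,0.7,0,0,-20,0,0.7,0,0,-40,0,0.7,0,0,-40,0,0.8,0,0,-40,0,0.8,0,0,-10,0,0.8]

```text
time: 23.5
tool_pos: [0.4576, -0.2293, 0.2342]
tool_rot: [0.006, 0.166, 0.986, -0.003]
contact_force: [0.2, -0.7, 1.2]
gripper_width: 0.8
grasp_force: 0.0
```

```bash
python3 to.py 505 -1 150
```

```text
t 23.5 tcp [ 457.6 -229.3  234.2] tool d [ 31.  231.5  83. ] yaw -0.334 tilt 0.012 j [-0.61 -0.25  1.84 -0.    1.54 -1.85] w 0.8 F [ 0.2 -0.7  1.2] g 0.0
```

Emit:
move_arm:
  increments: [5,38,0,0,1,5,38,0,0,1,5,38,0,0,1,5,38,0,0,1,5,38,0,0,1,5,37,0,0,1,0,2,20,0,1,0,0,30,0,1]

```text
time: 24.17
tool_pos: [0.5043, 0.0008, 0.179]
tool_rot: [0.004, 0.164, 0.986, 0.0]
contact_force: [0.4, -0.7, -0.1]
gripper_width: 1.001
grasp_force: 0.0
```

Emit:
move_arm:
  increments: [0,0,30,0,1,0,0,0,0,1,0,0,0,0,1]

```text
time: 24.42
tool_pos: [0.4999, -0.0009, 0.144]
tool_rot: [-0.002, 0.166, 0.986, -0.0]
contact_force: [0.3, -0.4, 0.9]
gripper_width: 0.998
grasp_force: 0.0
```

```bash
python3 to.py 505 -1 22; python3 - <<'E'
from h import *
f=grab("scene");g=grab("top")
cv2.imwrite("pics/c2.png",np.hstack([cv2.resize(f["image"][130:330,180:380],(400,400)),cv2.resize(g["image"][130:330,190:390],(400,400))]))
E
```

```text
t 24.4167 tcp [499.9  -0.9 144. ] tool d [ -5.4   1.7 121.9] yaw -0.334 tilt 0.005 j [-0.15 -0.21  1.96 -0.    1.4  -1.39] w 0.998 F [ 0.3 -0.4  0.9] g 0.0
```

View pics/c2.png

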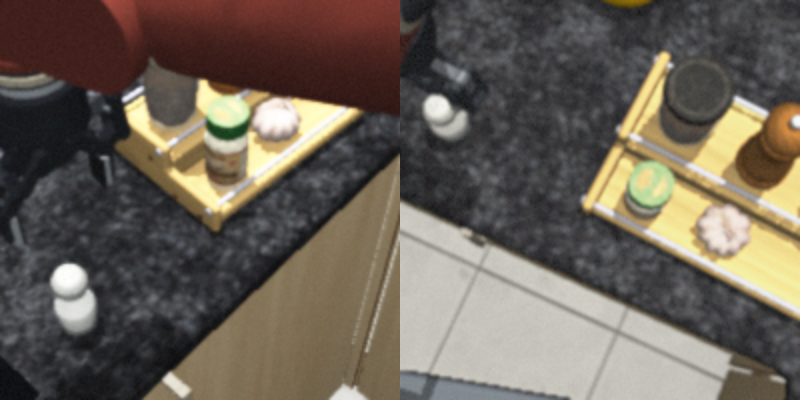

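The spice jar stands upright on the lower step in front of the dark jar (right crop 650,188), with the garlic beside it (723,230). The shaker (left crop 73,300) stands free. Descending on it.

Emit:
move_arm:
  increments: [-4,1,30,0,1,0,0,35,0,1,0,0,30,0,1,0,0,20,0,1,0,0,6,0,1,0,0,0,0,0.4,0,0,0,0,0.4,0,0,0,0,0.4]

```text
time: 25.18
tool_pos: [0.5081, -0.002, 0.0278]
tool_rot: [0.003, 0.166, 0.986, 0.0]
contact_force: [-0.7, -0.3, 0.2]
gripper_width: 0.606
grasp_force: 0.0
```

Emit:
move_arm:
  increments: [0,0,0,0,0.4,0,0,0,0,0.4,0,0,0,0,0.4]

```text
time: 25.43
tool_pos: [0.5074, -0.0018, 0.0268]
tool_rot: [0.002, 0.166, 0.986, 0.0]
contact_force: [0.3, 0.1, 5.8]
gripper_width: 0.4
grasp_force: 3.1
```

```bash
python3 to.py 505 -1 22
```

```text
t 25.4333 tcp [507.4  -1.8  26.8] tool d [ 2.5 -0.   4.8] yaw -0.334 tilt 0.004 j [-0.15 -0.05  2.03  0.    1.16 -1.39] w 0.4 F [0.3 0.1 5.8] g 3.1
```

Width 34 mm means the pads are on the cap; reopen and go 17 mm lower for the body.

Emit:
move_arm:
  increments: [0,0,0,0,0.85,0,0,0,0,0.85,0,0,0,0,0.85,1,0,12,0,0.85,0,0,5,0,0.85,0,0,0,0,0.35,0,0,0,0,0.35,0,0,0,0,0.35]

```text
time: 26.1
tool_pos: [0.5046, -0.001, 0.0076]
tool_rot: [-0.0, 0.166, 0.986, 0.0]
contact_force: [-2.0, 2.4, 10.0]
gripper_width: 0.434
grasp_force: 45.5
```

Emit:
move_arm:
  increments: [0,0,0,0,0.35,0,0,0,0,0.35,0,0,0,0,0.35]

```text
time: 26.35
tool_pos: [0.5046, -0.0012, 0.0078]
tool_rot: [0.0, 0.166, 0.986, -0.0]
contact_force: [-0.0, 0.5, 0.5]
gripper_width: 0.425
grasp_force: 59.3
```

```bash
python3 to.py 505 -1 8
```

```text
t 26.35 tcp [504.6  -1.2   7.8] tool d [-0.3  0.3 -0.2] yaw -0.334 tilt 0.0 j [-0.15 -0.03  2.04 -0.    1.13 -1.39] w 0.425 F [-0.   0.5  0.5] g 59.3
```

Emit:
move_arm:
  increments: [0,0,0,0,0.85,0,0,0,0,0.85,0,0,0,0,0.85,0,0,11,0,0.85,0,0,0,0,0.85,0,0,0,0,0.35,0,0,0,0,0.35,0,0,0,0,0.35]

```text
time: 27.02
tool_pos: [0.5049, -0.0014, -0.0028]
tool_rot: [0.0, 0.166, 0.986, -0.0]
contact_force: [3.5, -0.4, -0.6]
gripper_width: 0.459
grasp_force: 60.5
```

Emit:
move_arm:
  increments: [0,0,0,0,0.35,0,0,0,0,0.35]

```text
time: 27.18
tool_pos: [0.5052, -0.0013, -0.0028]
tool_rot: [0.001, 0.166, 0.986, -0.0]
contact_force: [0.9, -0.1, 0.9]
gripper_width: 0.454
grasp_force: 60.6
```

```bash
python3 to.py 505 -1 8
```

```text
t 27.1833 tcp [505.2  -1.3  -2.8] tool d [  0.2   0.3 -10.8] yaw -0.334 tilt 0.001 j [-0.15 -0.01  2.04 -0.    1.1  -1.39] w 0.454 F [ 0.9 -0.1  0.9] g 60.6
```

Emit:
move_arm:
  increments: [0,0,-10,0,0.3,0,0,-30,0,0.3,0,0,-35,0,0.3,0,0,-35,0,0.3,0,0,-28,0,0.3,-2,-20,0,0,0.3,-2,-35,0,0,0.3,-2,-37,0,0,0.3]

```text
time: 27.85
tool_pos: [0.4804, -0.0903, 0.1364]
tool_rot: [0.001, 0.165, 0.986, -0.0]
contact_force: [0.8, -0.8, -0.5]
gripper_width: 0.461
grasp_force: 60.7
```

Emit:
move_arm:
  increments: [-2,-38,0,0,0.3,-2,-38,0,0,0.3,-2,-38,0,0,0.3,-2,-38,0,0,0.3,-2,-38,0,0,0.3,-3,-38,0,0,0.3,-3,-38,0,0,0.3,-2,-35,0,0,0.3]

```text
time: 28.52
tool_pos: [0.3976, -0.3823, 0.1353]
tool_rot: [0.0, 0.166, 0.986, -0.0]
contact_force: [-0.0, -0.1, -0.4]
gripper_width: 0.458
grasp_force: 60.7
```

Emit:
move_arm:
  increments: [0,-18,0,0,0.3,0,0,0,0,0.3,0,0,0,0,0.3]

```text
time: 28.77
tool_pos: [0.3922, -0.3978, 0.1349]
tool_rot: [-0.0, 0.167, 0.986, 0.0]
contact_force: [-0.3, 0.5, -1.3]
gripper_width: 0.457
grasp_force: 60.8
```

```bash
python3 to.py 396 -399 16; python3 - <<'E'
from h import *
f=grab("scene");g=grab("top")
cv2.imwrite("pics/c3.png",np.hstack([cv2.resize(f["image"][70:270,200:400],(400,400)),cv2.resize(g["image"][130:330,260:460],(400,400))]))
E
```

```text
t 28.7667 tcp [ 392.2 -397.8  134.9] tool d [-4.000e+00  1.000e-01  1.189e+02] yaw -0.336 tilt 0.001 j [-0.93 -0.05  1.83  0.    1.36 -2.16] w 0.457 F [-0.3  0.5 -1.3] g 60.8
```

View pics/c3.png

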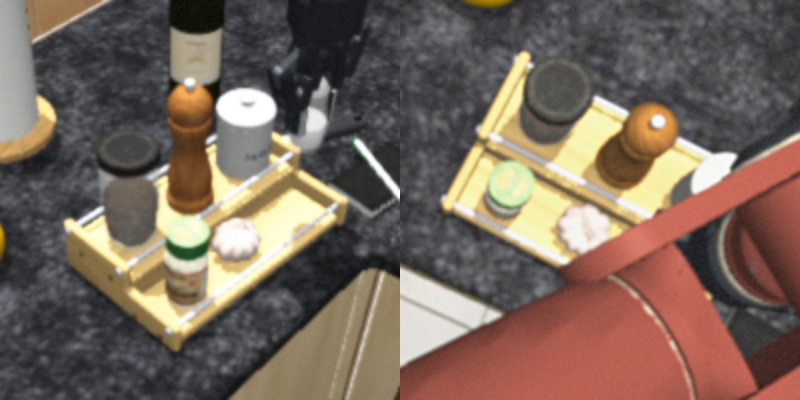

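All four look right. The shaker hangs upright in the gripper (left crop ≈312,120), with the mill, garlic and spice jar in place. A numeric check of the hanging position before lowering:

```bash
python3 - <<'E'
from h import *
f=load("scene0")
for p in([.392,-.398,.138],[.396,-.399,.02],[.456,-.228,.02]): u,v=proj(f,p); print((u-200)*2,(v-70)*2)
E
```

```text
305.2913160160765 142.9562188443805
290.6946230276624 217.15343326172388
183.11060255544828 293.87913055398707
```

Emit:
move_arm:
  increments: [-2,0,30,0,0.3,0,0,35,0,0.3,0,0,28,0,0.3,0,0,14,0,0.3,0,0,6,0,0.3,0,0,0,0,0.3,0,0,0,0,0.3]

```text
time: 29.45
tool_pos: [0.3954, -0.3979, 0.0227]
tool_rot: [0.0, 0.165, 0.986, -0.0]
contact_force: [-0.6, -0.5, -0.4]
gripper_width: 0.458
grasp_force: 60.8
```

```bash
python3 to.py 396 -399 15.5
```

```text
t 29.45 tcp [ 395.4 -397.9   22.7] tool d [-0.9 -0.9  7.2] yaw -0.332 tilt 0.001 j [-0.92  0.08  1.9   0.    1.16 -2.16] w 0.458 F [-0.6 -0.5 -0.4] g 60.8
```

Emit:
move_arm:
  increments: [0,0,4,0,0.3,0,0,3,0,0.3,0,0,0,0,0.3,0,0,0,0,0.3]

```text
time: 29.78
tool_pos: [0.3948, -0.3983, 0.0153]
tool_rot: [0.0, 0.166, 0.986, -0.0]
contact_force: [-0.5, 0.3, -1.2]
gripper_width: 0.459
grasp_force: 60.8
```

```bash
python3 to.py 396 -399 15.5
```

```text
t 29.7833 tcp [ 394.8 -398.3   15.3] tool d [-1.4 -0.3 -0.2] yaw -0.334 tilt 0.001 j [-0.92  0.09  1.9   0.    1.14 -2.16] w 0.459 F [-0.5  0.3 -1.2] g 60.8
```

Emit:
move_arm:
  increments: [0,0,2,0,0.3,0,0,0,0,0.3,0,0,0,0,0.58,0,0,0,0,0.58,0,0,0,0,0.58,0,0,-10,0,0.58,0,0,-25,0,0.58,0,0,-35,0,0.58]

```text
time: 30.45
tool_pos: [0.3927, -0.3957, 0.0804]
tool_rot: [-0.003, 0.166, 0.986, 0.003]
contact_force: [0.3, -0.1, 0.5]
gripper_width: 0.582
grasp_force: 0.0
```

Emit:
move_arm:
  increments: [0,0,-40,0,0.6,0,0,-40,0,0.6,0,0,-40,0,0.6,0,0,-20,0,0.6,25,-20,0,0,0.6,30,-30,0,0,0.6,30,-30,0,0,0.6,30,-30,0,0,0.6]

```text
time: 31.12
tool_pos: [0.2507, -0.4637, 0.2239]
tool_rot: [0.0, 0.165, 0.986, -0.001]
contact_force: [0.7, -1.0, 0.0]
gripper_width: 0.603
grasp_force: 0.0
```

Emit:
move_arm:
  increments: [0,-35,0,0,0.6,0,-35,0,0,0.6,0,0,0,0,0.6,0,0,0,0,0.6]

```text
time: 31.45
tool_pos: [0.228, -0.5304, 0.2229]
tool_rot: [-0.0, 0.167, 0.986, 0.0]
contact_force: [-0.1, 0.5, 0.5]
gripper_width: 0.602
grasp_force: 0.0
```

```bash
python3 to.py 396 -399 15.5; python3 - <<'E'
from h import *
f=grab("scene");g=grab("top")
cv2.imwrite("pics/end.png",np.hstack([cv2.resize(f["image"][70:270,200:400],(400,400)),cv2.resize(g["image"][130:330,260:460],(400,400))]))
E
```

```text
t 31.45 tcp [ 228.  -530.4  222.9] tool d [-115.3  179.3  207.5] yaw -0.336 tilt 0.001 j [-1.29 -0.07  1.7   0.    1.51 -2.53] w 0.602 F [-0.1  0.5  0.5] g 0.0
```

View pics/end.png

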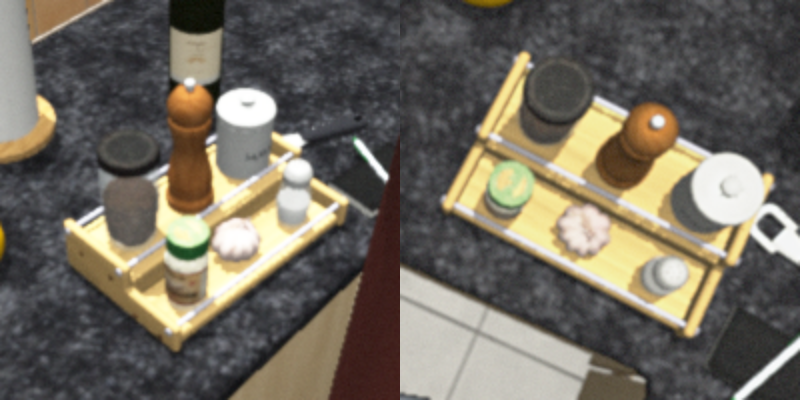

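Final picture: the mill is upright between jar and canister, spice jar (right crop 510,188), garlic (583,230) and shaker (665,275) are on the lower step, and the gripper is clear. A quick numeric check, then hand in.

```bash
python3 - <<'E'
from h import *
g=load("top0"); o=np.array([473,-328]); c,s=np.cos(-.33),np.sin(-.33)
for n,u,v,z in(("mill",388.5,191,.218),("shaker",396,266,.103),("spice",316,221,.124),("garlic",351.5,245.5,.046),("can",426.5,223,.152),("jar",339,174,.18)):
    d=onz(g,u,v,z)[:2]*1000-o; print(n,np.round([c*d[0]+s*d[1],-s*d[0]+c*d[1]]))
E
```

```text
mill [38.  1.]
shaker [-51. -88.]
spice [-50.  89.]
garlic [-46.   1.]
can [ 38. -95.]
jar [37. 91.]
```

All are inside the limits: mill 96 mm and 90 mm from its neighbours, sideways offsets of 7 mm or less.

```bash
python3 -c "
from plant import manip
print(manip.job_done())"
```

```text
the job is handed in; nothing more can be done
None
```

The job is handed in at about 31 s of the 122 s: by the last picture and position check, mill, shaker, spice jar and garlic stand in their places on the rack within the limits, but the hand-in returned no verdict.

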